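Serve the large egg in the egg cup

TASK

Serve the breakfast egg: lift the large egg out of the wooden rack and stand it upright in the egg cup on the plate. It is fragile, so hold it with a light grip, set it down gently instead of dropping or pressing it, and let go. Leave the small eggs in the rack and the cup where it stands.

Things in the scene. Friction and masses are not known exactly. Their poses are not given: they have to be found in the camera images.
- large_egg: The largest of three upright eggs of the same pale brown shell: 48 mm wide, 62 mm tall, 60 to 100 g. Origin in the middle of its widest section, 34 mm above its pointed foot, 28 mm below its top; z upward. It stands in any of the rack's holes, origin 71 mm above the worktop. Grip it level with the origin or up to 5 mm higher, at 20 to 30 N a side; over 40 N a side breaks it.
- egg_cup: Turned wooden egg cup, loose, 150 g, 42 mm tall, rim 40 mm wide (mouth 33), foot 46 mm; axis z up, origin at the centre of its underside, 8 mm above the worktop on a fixed 200 mm white plate. The large egg seats on its rim, origin 66 mm above the cup's origin, and centres itself when let go within 4 mm sideways and 3 mm above that. A push of over 35 N down into it cracks the egg.
- small_egg_a: Small egg, 38 mm wide, 47 mm tall, same shell, to be left in the rack; origin in the middle of its widest section, 60 mm above the worktop. The rack: fixed pale wooden board, 70 x 210 mm, top 45 mm above the worktop, with a row of three 31 mm holes 70 mm apart, all filled. Close the fingers square to the row of eggs, clear of the neighbours.
- small_egg_b: The other small egg, of the same size, upright in another hole of the same rack, also to be left there. Origin as for the first.

How it is judged:
By the outcome, as a careful person would: the job done as asked, in the order asked, and still so for the second after the job is handed in, with the robot touching nothing.
It also fails if it takes over 38 s, if anything falls off the work surface, if the arm or the gripper's body presses on something with over 40 N, if the wrist force passes 120 N, or if a joint passes its speed limit or range.

ROBOT

A 7-joint arm with a two-finger parallel gripper is mounted at the origin on a cart in front of the work surface, level with it; the furniture and walls round the work are solid. World frame = base frame: x ahead of the robot, y to its left, z up, the work surface at z = 0. Lengths are in m, angles in rad, forces in N, time in s.
With the tool pointing down it reaches from about 0.425 to 0.925 m from the base axis. Payload 6.8 kg.
Tool frame: the origin (TCP) lies on the centre line of the jaws, within the pads' length; the fingertips stand 25 mm ahead of it and the grasp point (between the pads) lies 6 mm ahead of it; z points along the fingers, y is the line along which they close (so a half turn about z gives the same grasp; the last joint's range is limited). The gripper opens to 85 mm and grips with 20 to 120 N. Pads are 22 mm wide; open, the fingers measure 114 mm over their backs; the gripper's body (76 mm by 85 mm) begins 54 mm behind the grasp point. The pads swing forward as they close: fully open they stand 13 mm farther back than shut.
Start: joints at [1.238, 0.477, 0.022, 1.555, -0.011, 1.109, -0.083], TCP at [0.15, -0.658, 0.256] pointing down, gripper open.
Joint ranges: [-2.96, 2.96], [-0.34, 2.1], [-1.41, 1.46], [0.24, 2.44], [-1.37, 4.51], [0.17, 1.92], [-2.96, 2.96]. Speed limits (rad/s): [2.39, 2.39, 3.14, 3.14, 3.14, 3.14, 3.14].

INTERFACE

Orientations are given as a rotation vector (axis times angle).
In Python, from bench import telemetry, grab_frame, job gives the robot as it stands.
- The arm moves only by the tool apply_moves, never from a script. Its argument "rows" is a list of rows, each a list of 2 entries, a list of its own where there are three numbers: the shift along the tool's x, y, z each as a share of 250 mm, from -1 to 1, then the turn, a rotation vector about the tool's x, y, z each as a share of pi rad, from -1 to 1. A call has 1 to 10 rows; each row is the pose to reach, as a shift and turn from the pose commanded when the call began, along the tool's axes at that moment, turning the shorter way round; what a row does not reach only later rows make up. A row lasts 1/8 s, in which the tool goes at most 62.5 mm and 10.7 degrees, less where a joint would pass 70% of its speed; a pose out of reach is approached as far as the arm can. A call with a number of a shift or a turn outside -1 to 1 is refused whole. A call with a gripper value outside its range is refused whole. "jaw" is the gripper's target within -1 to 1 (fully open at 1, half-way at 0, shut at -1), set as the call begins (left out, the last holds). The fingers move at their own pace and stop on an object; "newtons" is the grip in N (left out, the last holds). Time passes only in rows, so rows that repeat a pose let the fingers close. It gives the time, the measured TCP pose, the force, the opening and the grip force at its end, in the units of the state.
- telemetry.get_obs(): the state, without advancing time (a new reading comes with each control period).
- grab_frame(name): name is "scene" or "top" or "wrist"; returns a dict with "frame" (384x512x3 uint8, red, green, blue), "vertical_fov" (degrees; the focal length in pixels is half the picture's height over the tangent of half this angle, whatever the lens; pixels are square), "cx", "cy" (the principal point, pixels), "origin" and "attitude" of the camera in the world. Camera axes: x right, y up, looking along -z (the intrinsics and any distortion apply to the point x, -y, -z); pixel columns grow to the right and rows downward; lengths in m; the calibration is good to about 2 mm. A picture is of the moment at which its call begins. There is no depth.
- job.hand_in(): hands the job in; it is judged then, once.
The state is a dict: "clock": time; "joints": joint angles; "qvel": joint speeds; "tau": joint torques, N m; "tcp_pos": TCP position; "orientation": TCP orientation; "contact_force": force on the tool from outside, world axes, zero at the start; "moment": the same for the moment, N m; "grip_width": finger opening in m; "gripper_force": force on a finger pad.
Only numpy, scipy, OpenCV 4.12 (cv2) and the standard library are available. Lean on these libraries where they do the work, as an engineer would, in place of code of your own. Each camera call takes 0.05 s, during which the arm holds its last target. There are 200 camera calls.

## Working session

There is one attempt and no reset: what is moved stays moved. The work goes in short steps, Python scripts to look and compute and a tool call to move; the robot and the scene stay as the last step left them, time stands still between calls to the robot, and variables do not carry over. Pictures are saved under pics/ and viewed, at most 13 in all, crops included, and the job is handed in when it is done.

Besides the shell and the picture viewer there is one more tool, called after "Call:" by a JSON object that holds its "name" and its "arguments", one argument or row to a line. apply_moves: Moves the arm, as the interface text tells. Its arguments: {"type":"object","properties":{"rows":{"type":"array"},"jaw":{"type":"number"},"newtons":{"type":"number"}},"required":["rows"]}

```bash
mkdir -p pics; cat > h.py <<'E'
import numpy as np,cv2
from bench import telemetry,grab_frame,job
from scipy.spatial.transform import Rotation as R
def shot(n):
    f=grab_frame(n); return f
def rot(a):
    a=np.array(a,float)
    return a if a.shape==(3,3) else (R.from_rotvec(a).as_matrix() if a.size==3 else R.from_quat(a).as_matrix())
def ray(f,u,v):
    F=f["frame"].shape[0]/2/np.tan(np.radians(f["vertical_fov"])/2)
    d=np.array([(u-f["cx"])/F,-(v-f["cy"])/F,-1.])
    return np.array(f["origin"]),rot(f["attitude"])@d
def onz(f,u,v,z):
    o,d=ray(f,u,v); return o+d*(z-o[2])/d[2]
E
python3 - <<'E'
from h import *
s=telemetry.get_obs(); print(s)
fs=[shot(n) for n in("scene","top","wrist")]
for f in fs: print({k:v for k,v in f.items() if k!="frame"})
for n,f in zip(("scene","top","wrist"),fs): cv2.imwrite(f"pics/{n}0.png",f["frame"][:,:,::-1])
E
```

```text
{'clock': 0.0, 'joints': array([ 1.23787629,  0.4777945 ,  0.02235846,  1.55648928, -0.01151272,
        1.10931187, -0.08311692]), 'qvel': array([-0.00120066, -0.00030707,  0.00077992, -0.00037008,  0.00048409,
        0.00089035, -0.00095095]), 'tau': array([ 6.92622743e-04, -5.96452117e+01,  1.60786740e+00, -2.81192029e+01,
        1.23925356e-02,  9.30491136e-03,  9.73416803e-06]), 'tcp_pos': array([ 0.15033014, -0.65746253,  0.25531383]), 'orientation': array([-3.11993729e+00, -3.52168453e-01,  5.43223275e-04]), 'contact_force': array([-0.33358641,  0.39669975,  0.69249705]), 'moment': array([-0.00166086, -0.01555222,  0.05624031]), 'gripper_force': 0.0, 'grip_width': 0.08579915007239255}
{'vertical_fov': 49.227943621235475, 'cx': 254.77804053745646, 'cy': 192.50472563870835, 'origin': array([0.15134747, 0.61539399, 0.78889995]), 'attitude': array([ 0.29544999, -0.95686387, -2.33289912])}
{'vertical_fov': 57.31801276570275, 'cx': 253.1785453751627, 'cy': 193.87608444579203, 'origin': array([0.46306   , 0.06889711, 0.92175964]), 'attitude': array([ 0.06728463, -0.05806685, -1.56940599])}
{'vertical_fov': 71.35640261865804, 'cx': 251.260822712389, 'cy': 192.40152513427938, 'origin': array([ 0.22327948, -0.64145401,  0.37348945]), 'attitude': array([-0.24734969,  0.19817353, -1.33616531])}
```

View pics/top0.png

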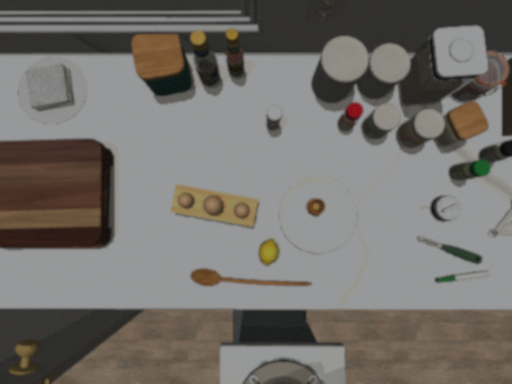

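View pics/scene0.png

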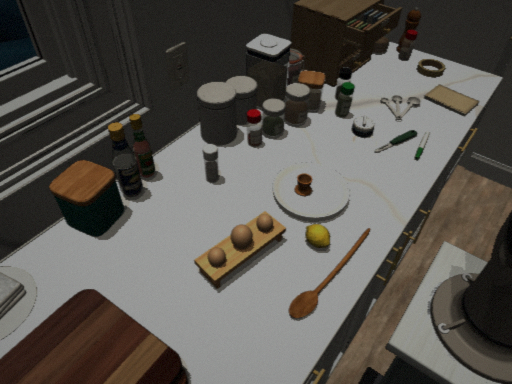

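The top view shows the rack around (215,206), with the large egg in the middle hole at about (213,205). The small eggs are at (186,200) and (241,210), and the cup is at about (316,207) on the plate centred near (318,214). The scene view agrees: large egg (241,237), cup (304,184). Next I'll measure by masks.

```bash
python3 - <<'E'
from h import *
t=shot("top"); s=shot("scene")
def blobs(f,x0,y0,x1,y1,lo,hi,mn=25):
    h=cv2.cvtColor(f["frame"],cv2.COLOR_RGB2HSV)
    m=cv2.inRange(h,np.array(lo),np.array(hi)); k=np.zeros_like(m); k[y0:y1,x0:x1]=m[y0:y1,x0:x1]
    n,l,st,c=cv2.connectedComponentsWithStats(k)
    return [(st[i],c[i]) for i in range(1,n) if st[i][4]>=mn],k
h=cv2.cvtColor(t["frame"],cv2.COLOR_RGB2HSV)
for p in [(213,205),(186,200),(200,197),(228,215),(316,207),(312,207),(322,207),(335,215)]: print(p,h[p[1],p[0]])
# rack
b,k=blobs(t,160,175,270,235,(5,70,60),(35,255,255),200)
c=max(cv2.findContours(k,0,2)[0],key=cv2.contourArea); r=cv2.minAreaRect(c); print(r)
P=np.array([onz(t,*q,0.045)[:2] for q in cv2.boxPoints(r)]);print(P,P.mean(0),[np.linalg.norm(P[i]-P[i-1]) for i in range(4)])
print("egg top approx",onz(t,213,205,.071),onz(t,186,200,.06),onz(t,241,210,.06))
b,k=blobs(t,290,185,345,235,(0,70,20),(25,255,255),20)
for st,cc in b: print("cup",st,cc,onz(t,*cc,.05))
print("plate",onz(t,318,214,.005))
for f,pts in((t,((213,205),(316,207))),(s,((241,236),(305,177)))):
    pass
for a,b2 in (((213,205),(241,236)),((316,207),(305,178))):
    o1,d1=ray(t,*a);o2,d2=ray(s,*b2)
    A=np.c_[d1,-d2];x=np.linalg.lstsq(A,o2-o1,rcond=None)[0];p=o1+d1*x[0];q=o2+d2*x[1];print("tri",p,q)
im=np.hstack([cv2.resize(t["frame"][175:235,165:265],None,fx=5,fy=5,interpolation=2)[:300,:400],cv2.resize(t["frame"][180:240,276:356],None,fx=5,fy=5,interpolation=2)])
cv2.imwrite("pics/c1.png",im[:,:,::-1])
E
```

```text
(213, 205) [ 17  96 149]
(186, 200) [ 17  98 145]
(200, 197) [ 25 101 152]
(228, 215) [ 19 111 152]
(316, 207) [ 19 140 137]
(312, 207) [ 16 149 101]
(322, 207) [ 15 155  74]
(335, 215) [ 90   3 152]
((214.1468505859375, 205.50575256347656), (83.62388610839844, 27.763795852661133), 10.37584400177002)
[[0.48865622 0.28045963]
 [0.55722156 0.26921503]
 [0.51937576 0.06256631]
 [0.45136767 0.0750156 ]] [0.5041553  0.17181414] [np.float64(0.2088005896713551), np.float64(0.06948126855340207), np.float64(0.2100856971492802), np.float64(0.0691381662785404)]
egg top approx [0.50401748 0.17133503 0.071     ] [0.51682823 0.23925484 0.06      ] [0.49230601 0.10382202 0.06      ]
cup [307 199  18  16 232] [315.43534483 206.30603448] [ 0.50189635 -0.08037782  0.05      ]
plate [ 0.48386686 -0.09448456  0.005     ]
tri [0.50402434 0.17135218 0.07085754] [0.50537589 0.17216737 0.07102077]
tri [ 0.49983059 -0.08035291  0.05810412] [ 0.49904617 -0.08078866  0.05814603]
```

View pics/c1.png

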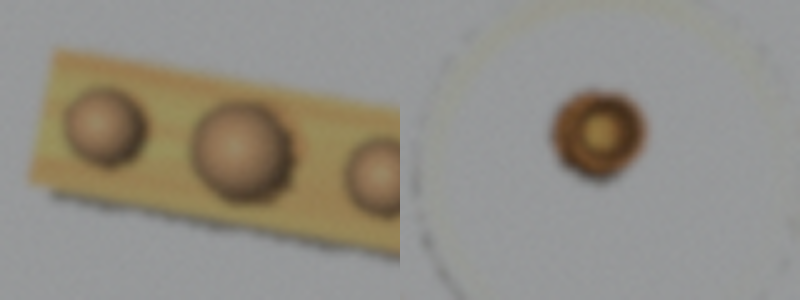

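Measured against the given sizes:
- **Rack:** comes out at 209×69 mm, matching 210×70. The row runs about 10.4° off the y axis.
- **Large egg:** about (0.504, 0.171), triangulated height 71 mm, as given.
- **Cup:** about (0.50, -0.080).

I'll go round in an arc with the tool high.

Call:
{"name": "apply_moves", "arguments": {
  "rows": [
    [[0.43,-0.31,-0.06],[0,0,0]],
    [[0.86,-0.62,-0.1],[0,0,0]],
    [[0.86,-0.62,-0.1],[0,0,0]],
    [[0.86,-0.62,-0.1],[0,0,0]],
    [[0.86,-0.62,-0.1],[0,0,0]],
    [[0.86,-0.62,-0.1],[0,0,0]]
  ],
  "jaw": 1,
  "newtons": 25
}}

```text
clock: 1.0
tcp_pos: [0.3262, -0.4585, 0.2815]
orientation: [3.121, 0.356, 0.0]
contact_force: [-1.4, 0.3, 0.1]
grip_width: 0.0853
gripper_force: 0.0
```

Call:
{"name": "apply_moves", "arguments": {
  "rows": [
    [[0.86,-0.62,-0.1],[0,0,-0.37]],
    [[0.86,-0.62,-0.1],[0,0,-0.37]],
    [[0.86,-0.62,-0.1],[0,0,-0.37]],
    [[0.86,-0.62,-0.1],[0,0,-0.37]],
    [[0.86,-0.62,-0.1],[0,0,-0.37]],
    [[0.86,-0.62,-0.1],[0,0,-0.37]],
    [[0.86,-0.62,-0.1],[0,0,-0.37]],
    [[0.86,-0.62,-0.1],[0,0,-0.37]],
    [[0.86,-0.62,-0.1],[0,0,-0.37]]
  ]
}}

```text
clock: 2.12
tcp_pos: [0.5001, -0.2609, 0.3062]
orientation: [-2.419, -2.004, 0.0]
contact_force: [-0.5, -0.4, 0.6]
grip_width: 0.0854
gripper_force: 0.0
```

```bash
cat >> h.py <<'E'
def go(p,yaw_y,s=None):
    "shift share and tool-z turn share to bring TCP to p with tool y at world azimuth yaw_y (deg, mod 180), pointing down"
    s=s or telemetry.get_obs(); M=rot(s["orientation"])
    y=np.array([np.cos(np.radians(yaw_y)),np.sin(np.radians(yaw_y)),0])
    if y@M[:,1]<0: y=-y
    z=np.array([0,0,-1.]); T=np.c_[np.cross(y,z),y,z]
    return np.round(M.T@(np.array(p)-s["tcp_pos"])/.25,3),np.round(R.from_matrix(M.T@T).as_rotvec()/np.pi,4)
E
python3 - <<'E'
from h import *
s=telemetry.get_obs(); print(s["clock"],s["tcp_pos"],s["joints"],s["contact_force"])
print(go((.504,.171,.25),-10.4)); print(go((.50,-.08,.25),-10.4))
E
```

```text
2.125 [ 0.50010674 -0.26093227  0.30620149] [ 0.68769243  0.27763996 -0.38731139  1.74451333  0.11431238  1.14173941
  0.07876774] [-0.47292618 -0.35234522  0.5971008 ]
(array([ 1.7  , -0.306,  0.225]), array([-0.0001,  0.0001, -0.0019]))
(array([ 0.711, -0.135,  0.225]), array([-0.0001,  0.0001, -0.0019]))
```

Call:
{"name": "apply_moves", "arguments": {
  "rows": [
    [[0.71,-0.135,0.1],[0,0,0]],
    [[0.71,-0.135,0.1],[0,0,0]],
    [[0.71,-0.135,0.1],[0,0,0]],
    [[0.71,-0.135,0.1],[0,0,0]],
    [[0.71,-0.135,0.1],[0,0,0]]
  ]
}}

```text
clock: 2.75
tcp_pos: [0.4998, -0.08, 0.2814]
orientation: [2.416, 2.007, -0.0]
contact_force: [0.4, -1.2, -0.6]
grip_width: 0.0856
gripper_force: 0.0
```

```bash
python3 - <<'E'
from h import *
s=telemetry.get_obs(); w=shot("wrist"); print(s["clock"],s["tcp_pos"],w["origin"])
cv2.imwrite("pics/w1.png",w["frame"][:,:,::-1])
h=cv2.cvtColor(w["frame"],cv2.COLOR_RGB2HSV)
m=cv2.inRange(h,np.array((0,80,20)),np.array((25,255,255)))
for c in cv2.findContours(m,0,2)[0]:
    if cv2.contourArea(c)>150:
        x=cv2.boundingRect(c); print(x,cv2.contourArea(c),onz(w,x[0]+x[2]/2,x[1]+x[3]/2,.05))
print(go((.504,.171,.23),-10.4))
E
```

```text
2.75 [ 0.4998351  -0.08002771  0.28144351] [ 0.51430938 -0.007593    0.3994695 ]
(396, 359, 40, 25) 652.0 [ 0.71377236 -0.48022185  0.05      ]
(429, 196, 30, 31) 177.5 [ 0.75460034 -0.18926829  0.05      ]
(240, 152, 30, 36) 811.0 [ 0.50569024 -0.08239747  0.05      ]
(185, 0, 62, 53) 2953.0 [0.49195163 0.09117654 0.05      ]
(63, 0, 65, 184) 1418.0 [0.33116926 0.04948644 0.05      ]
(array([ 0.993, -0.17 ,  0.205]), array([ 0.0001,  0.0002, -0.0015]))
```

View pics/w1.png

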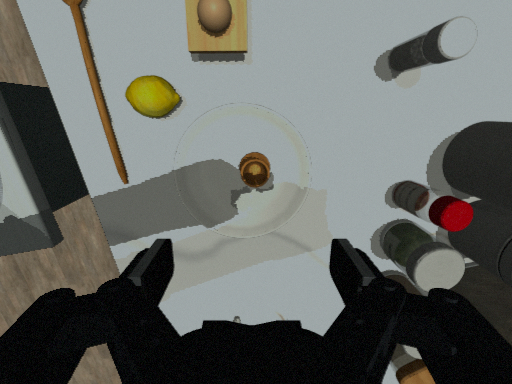

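The wrist view shows the cup at about (255,170) on the plate, and the nearest small egg at (214,12). Next I'll move above the egg.

Call:
{"name": "apply_moves", "arguments": {
  "rows": [
    [[0.99,-0.17,0.2],[0,0,0]],
    [[0.99,-0.17,0.2],[0,0,0]],
    [[0.99,-0.17,0.2],[0,0,0]],
    [[0.99,-0.17,0.2],[0,0,0]],
    [[0.99,-0.17,0.2],[0,0,0]],
    [[0.99,-0.17,0.2],[0,0,0]]
  ]
}}

```text
clock: 3.55
tcp_pos: [0.5038, 0.1705, 0.231]
orientation: [2.417, 2.006, -0.001]
contact_force: [0.4, -2.0, -0.2]
grip_width: 0.0855
gripper_force: 0.0
```

```bash
python3 - <<'E'
from h import *
s=telemetry.get_obs(); w=shot("wrist"); print(s["clock"],s["tcp_pos"],w["origin"])
cv2.imwrite("pics/w2.png",w["frame"][:,:,::-1])
h=cv2.cvtColor(w["frame"],cv2.COLOR_RGB2HSV)
for p in [(255,170)]: print(onz(w,*p,.071))
f=cv2.imread("pics/w1.png")
# cup ray in view w1 (pose reconstructed: same attitude, shift of tcp)
w1=dict(w); w1["origin"]=np.array([ 0.51430938,-0.007593,0.3994695]); print("cup",[onz(w1,255,v,.05) for v in (171,173)])
print(go((.504,.1715,.071),-10.4))
E
```

```text
3.55 [0.50382365 0.17054871 0.23104692] [0.51840059 0.24297009 0.34905936]
[0.51134301 0.18346137 0.071     ]
cup [array([ 0.50519354, -0.0837214 ,  0.05      ]), array([ 0.50470037, -0.08640409,  0.05      ])]
(array([ 0.008, -0.002,  0.641]), array([ 0.    ,  0.0003, -0.0017]))
```

View pics/w2.png

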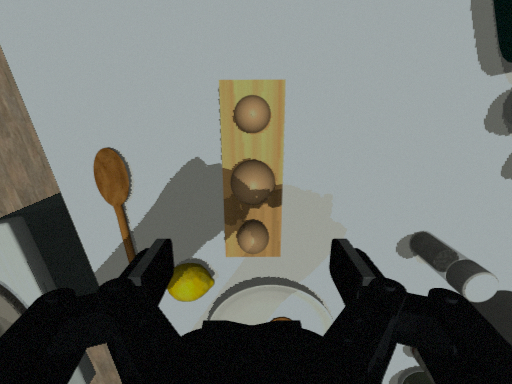

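The wrist view shows the large egg at about (253,182), midway between the fingers to within 2 mm, and the rack square to the jaws. Going down to put the grasp point at about 72 mm.

Call:
{"name": "apply_moves", "arguments": {
  "rows": [
    [[0.006,0.004,0.2],[0,0,-0.0015]],
    [[0.006,0.004,0.4],[0,0,-0.0015]],
    [[0.006,0.004,0.5],[0,0,-0.0015]],
    [[0.006,0.004,0.57],[0,0,-0.0015]],
    [[0.006,0.004,0.61],[0,0,-0.0015]],
    [[0.006,0.004,0.612],[0,0,-0.0015]],
    [[0.006,0.004,0.612],[0,0,-0.0015]]
  ]
}}

```text
clock: 4.47
tcp_pos: [0.5051, 0.1732, 0.0792]
orientation: [2.411, 2.013, 0.002]
contact_force: [-0.1, 0.4, 0.2]
grip_width: 0.0856
gripper_force: 0.0
```

```bash
python3 - <<'E'
from h import *
s=telemetry.get_obs(); w=shot("scene"); print(s["clock"],s["tcp_pos"],s["contact_force"])
cv2.imwrite("pics/s3.png",cv2.resize(w["frame"][150:300,160:340],None,fx=4,fy=4,interpolation=2)[:,:,::-1])
E
```

```text
4.475 [0.50512995 0.17322605 0.07917002] [-0.09895149  0.35282294  0.17933639]
```

View pics/s3.png

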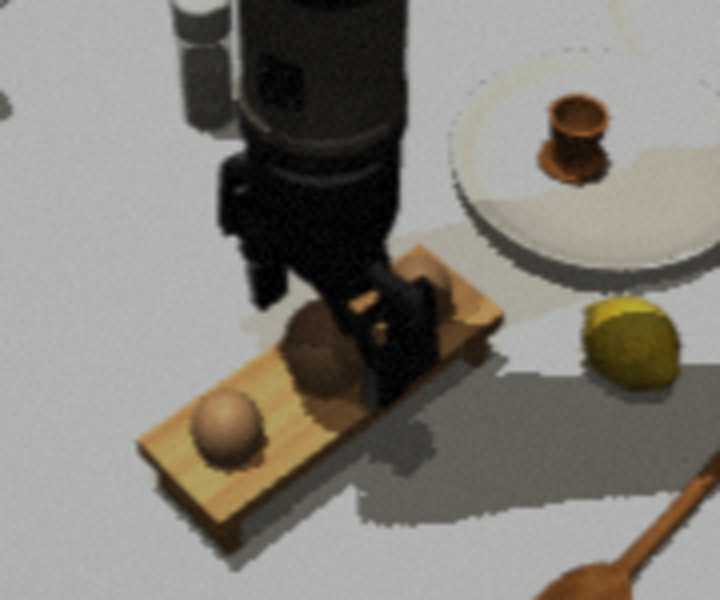

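The fingers straddle the large egg, clear of the rack and the small eggs. Closing at 25 N.

Call:
{"name": "apply_moves", "arguments": {
  "rows": [
    [[-0.006,0,0],[0,0,0]],
    [[-0.006,0,0],[0,0,0]],
    [[-0.006,0,0],[0,0,0]],
    [[-0.006,0,0],[0,0,0]],
    [[-0.006,0,0],[0,0,0]],
    [[-0.006,0,0],[0,0,0]],
    [[-0.006,0,0],[0,0,0]],
    [[-0.006,0,0],[0,0,0]]
  ],
  "jaw": -1,
  "newtons": 25
}}

```text
clock: 5.52
tcp_pos: [0.5047, 0.1717, 0.0787]
orientation: [2.411, 2.014, 0.001]
contact_force: [0.6, -1.8, 5.9]
grip_width: 0.0462
gripper_force: 25.2
```

The width reads 46 mm with a small upward force, so the pads probably sit a bit above the widest section. I'll regrip 4 mm lower and compare.

Call:
{"name": "apply_moves", "arguments": {
  "rows": [
    [[0,0,0],[0,0,0]],
    [[0,0,0],[0,0,0]],
    [[0,0,0],[0,0,0]],
    [[0,0,0.008],[0,0,0]],
    [[0,0,0.016],[0,0,0]],
    [[0,0,0.016],[0,0,0]]
  ],
  "jaw": 0.6
}}

```text
clock: 6.28
tcp_pos: [0.504, 0.1715, 0.074]
orientation: [-2.411, -2.014, 0.001]
contact_force: [-0.3, 0.3, -0.4]
grip_width: 0.0684
gripper_force: 0.0
```

Call:
{"name": "apply_moves", "arguments": {
  "rows": [
    [[0,0,0],[0,0,0]],
    [[0,0,0],[0,0,0]],
    [[0,0,0],[0,0,0]],
    [[0,0,0],[0,0,0]],
    [[0,0,0],[0,0,0]],
    [[0,0,0],[0,0,0]],
    [[0,0,0],[0,0,0]]
  ],
  "jaw": -1,
  "newtons": 25
}}

```text
clock: 7.15
tcp_pos: [0.5047, 0.1716, 0.0745]
orientation: [2.411, 2.014, 0.001]
contact_force: [2.5, -1.2, 3.5]
grip_width: 0.0463
gripper_force: 25.5
```

The width is the same, so the flat pads bear on the widest section. Lifting slowly.

Call:
{"name": "apply_moves", "arguments": {
  "rows": [
    [[0,0,-0.02],[0,0,0]],
    [[0,0,-0.05],[0,0,0]],
    [[0,0,-0.1],[0,0,0]],
    [[0,0,-0.17],[0,0,0]],
    [[0,0,-0.26],[0,0,0]],
    [[0,0,-0.36],[0,0,0]],
    [[0,0,-0.42],[0,0,0]],
    [[0,0,-0.44],[0,0,0]],
    [[0,0,-0.44],[0,0,0]]
  ]
}}

```text
clock: 8.28
tcp_pos: [0.5041, 0.1714, 0.1843]
orientation: [2.411, 2.014, -0.0]
contact_force: [0.1, 0.1, -1.1]
grip_width: 0.0461
gripper_force: 25.8
```

```bash
python3 - <<'E'
from h import *
s=telemetry.get_obs(); w=shot("scene"); t=shot("top"); wr=shot("wrist");print(s["clock"],s["tcp_pos"],s["contact_force"],s["grip_width"])
np.savez("held.npz",**{"w":w["frame"]})
a=cv2.resize(w["frame"][110:260,150:350],(400,300)); b=cv2.resize(wr["frame"],(400,300)); 
c=cv2.resize(t["frame"][175:235,265:345],None,fx=5,fy=5,interpolation=2)
cv2.imwrite("pics/m4.png",np.vstack([np.hstack([a,b]),np.hstack([c,c*0])])[:,:,::-1])
print(go((.503,-.082,.185),-10.4))
# cup by top and scene: rim ellipse centres
for f,(x0,y0,x1,y1) in((t,(295,190,340,230)),(w,(285,165,325,200))):
    h=cv2.cvtColor(f["frame"],cv2.COLOR_RGB2HSV); m=cv2.inRange(h,np.array((0,80,10)),np.array((25,255,255)))[y0:y1,x0:x1]
    x=cv2.boundingRect(max(cv2.findContours(m,0,2)[0],key=cv2.contourArea)); cx=x0+x[0]+(x[2]-1)/2
    print((x0+x[0],y0+x[1])+x[2:], onz(f,cx,y0+x[1]+(x[3]-1)/2,.05))
E
```

```text
8.275 [0.50409697 0.1714441  0.18425774] [ 0.06394759  0.14018684 -1.07864517] 0.04607487488005209
(array([-0.998,  0.177, -0.006]), array([-0.0004,  0.0002,  0.0008]))
(307, 199, 18, 16) [ 0.50141524 -0.08053154  0.05      ]
(295, 174, 17, 22) [ 0.49425756 -0.06533232  0.05      ]
```

View pics/m4.png

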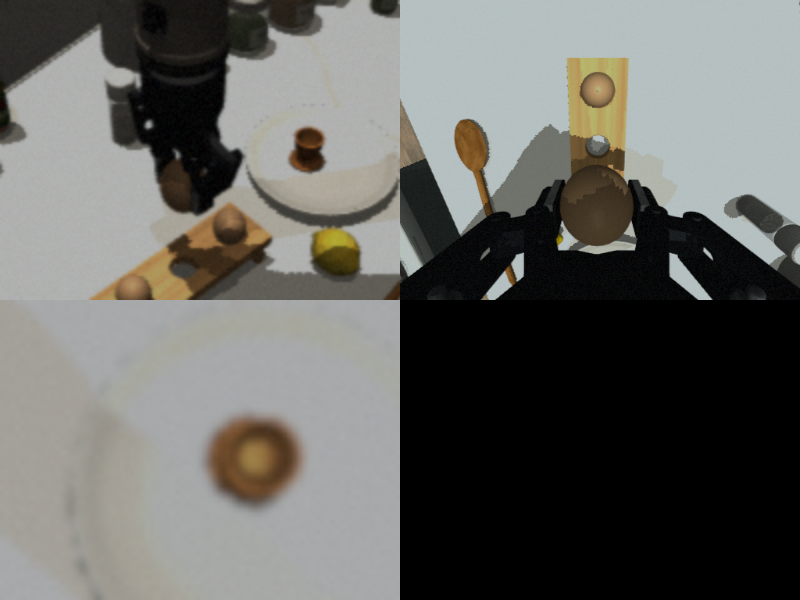

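The large egg hangs level in the grip and the rack's middle hole is empty. The cup rim is still at about (315.5,206) in the top view. I'll carry the egg across, going slightly past the cup so the wrist camera can see it.

Call:
{"name": "apply_moves", "arguments": {
  "rows": [
    [[-0.08,0.014,0],[0,0,0]],
    [[-0.22,0.039,0],[0,0,0]],
    [[-0.37,0.066,0],[0,0,0]],
    [[-0.52,0.092,0],[0,0,0]],
    [[-0.67,0.119,0],[0,0,0]],
    [[-0.82,0.146,0],[0,0,0]],
    [[-0.94,0.167,0],[0,0,0]],
    [[-1.0,0.177,0],[0,0,0]]
  ]
}}

```text
clock: 9.43
tcp_pos: [0.5027, -0.084, 0.1836]
orientation: [-2.413, -2.011, 0.002]
contact_force: [-0.0, 0.9, -0.9]
grip_width: 0.0462
gripper_force: 25.8
```

Call:
{"name": "apply_moves", "arguments": {
  "rows": [
    [[-0.08,0.014,0],[0,0,0]],
    [[-0.16,0.028,0],[0,0,0]],
    [[-0.2,0.035,0],[0,0,0]],
    [[-0.2,0.035,0],[0,0,0]],
    [[-0.2,0.035,0],[0,0,0]]
  ]
}}

```text
clock: 10.05
tcp_pos: [0.5031, -0.1318, 0.1843]
orientation: [-2.409, -2.015, -0.001]
contact_force: [0.3, 0.7, -0.6]
grip_width: 0.046
gripper_force: 25.8
```

```bash
python3 - <<'E'
from h import *
s=telemetry.get_obs(); w=shot("wrist"); print(s["clock"],s["tcp_pos"],s["grip_width"],s["contact_force"],w["origin"])
cv2.imwrite("pics/w5.png",w["frame"][:,:,::-1])
h=cv2.cvtColor(w["frame"],cv2.COLOR_RGB2HSV)
m=cv2.inRange(h,np.array((0,80,20)),np.array((25,255,255)))
for c in cv2.findContours(m,0,2)[0]:
    x=cv2.boundingRect(c)
    if cv2.contourArea(c)>150 and 180<x[0]<320: print(x,cv2.contourArea(c),onz(w,x[0]+(x[2]-1)/2,x[1]+(x[3]-1)/2,.05))
E
```

```text
10.05 [ 0.50307277 -0.13181767  0.18428872] 0.046003220123442594 [ 0.31485873  0.66406938 -0.5778698 ] [ 0.51702322 -0.05942323  0.30238079]
(204, 211, 95, 103) 7409.0 [ 0.48955083 -0.21122958  0.05      ]
(222, 118, 43, 46) 1488.5 [ 0.50498921 -0.08359225  0.05      ]
```

View pics/w5.png

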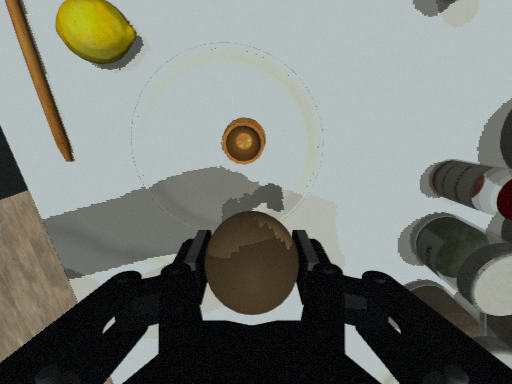

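The wrist view shows the cup rim centred at about (243,142) and the egg held centred at (251,262). Taken with the top view, that puts the cup at (0.503, -0.084). I'll move above it and down to just short of seating.

Call:
{"name": "apply_moves", "arguments": {
  "rows": [
    [[0.09,-0.017,0],[0,0,0]],
    [[0.189,-0.035,0],[0,0,0]],
    [[0.189,-0.035,0],[0,0,0]],
    [[0.189,-0.035,0.1],[0,0,0]],
    [[0.189,-0.035,0.2],[0,0,0]],
    [[0.189,-0.035,0.29],[0,0,0]],
    [[0.189,-0.035,0.34],[0,0,0]],
    [[0.189,-0.035,0.36],[0,0,0]],
    [[0.189,-0.035,0.36],[0,0,0]],
    [[0.189,-0.035,0.36],[0,0,0]]
  ]
}}

```text
clock: 11.35
tcp_pos: [0.5033, -0.0851, 0.095]
orientation: [2.41, 2.013, 0.001]
contact_force: [1.1, 1.1, -0.4]
grip_width: 0.0458
gripper_force: 25.8
```

```bash
python3 - <<'E'
from h import *
s=telemetry.get_obs(); t=shot("scene"); u=shot("wrist"); print(s["clock"],s["tcp_pos"],s["contact_force"])
a=cv2.resize(t["frame"][140:215,265:365],(800,600),interpolation=2)
cv2.imwrite("pics/s6.png",a[:,:,::-1]); cv2.imwrite("pics/w6.png",u["frame"][:,:,::-1])
E
```

```text
11.35 [ 0.50329166 -0.08505649  0.09499298] [ 1.14704863  1.11469047 -0.39451999]
```

View pics/s6.png

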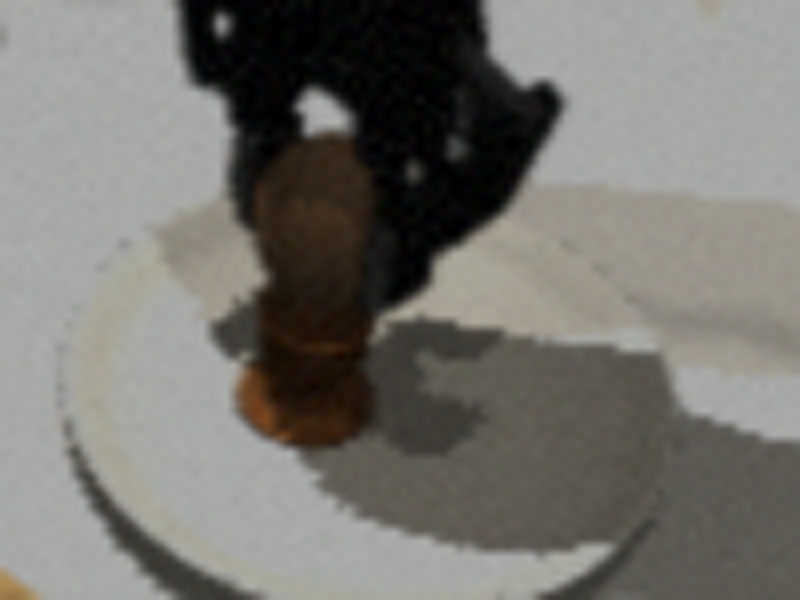

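The egg stands right over the cup, both centred on crop column 315, just above the rim. Lowering gently.

Call:
{"name": "apply_moves", "arguments": {
  "rows": [
    [[0.004,0,0.015],[0,0,0]],
    [[0.004,0,0.03],[0,0,0]],
    [[0.004,0,0.042],[0,0,0]],
    [[0.004,0,0.05],[0,0,0]],
    [[0.004,0,0.05],[0,0,0]],
    [[0.004,0,0.05],[0,0,0]]
  ]
}}

```text
clock: 12.2
tcp_pos: [0.503, -0.084, 0.0818]
orientation: [2.411, 2.014, 0.0]
contact_force: [-0.3, 0.9, -0.0]
grip_width: 0.0463
gripper_force: 25.8
```

Call:
{"name": "apply_moves", "arguments": {
  "rows": [
    [[0,0,0.004],[0,0,0]],
    [[0,0,0.008],[0,0,0]],
    [[0,0,0.008],[0,0,0]],
    [[0,0,0.008],[0,0,0]]
  ]
}}

```text
clock: 12.7
tcp_pos: [0.5033, -0.0842, 0.0801]
orientation: [2.411, 2.013, 0.001]
contact_force: [0.9, -1.2, 5.4]
grip_width: 0.0462
gripper_force: 26.1
```

Call:
{"name": "apply_moves", "arguments": {
  "rows": [
    [[0,0,0.002],[0,0,0]],
    [[0,0,0.004],[0,0,0]],
    [[0,0,0.004],[0,0,0]],
    [[0,0,0.004],[0,0,0]]
  ]
}}

```text
clock: 13.2
tcp_pos: [0.5034, -0.0844, 0.0795]
orientation: [2.41, 2.013, 0.0]
contact_force: [-1.3, -1.8, 10.6]
grip_width: 0.0465
gripper_force: 26.4
```

```bash
python3 - <<'E'
from h import *
s=telemetry.get_obs(); t=shot("scene"); u=shot("top"); print(s["clock"],s["tcp_pos"],s["contact_force"])
a=cv2.resize(t["frame"][152:202,280:330],(500,500),interpolation=2)
cv2.imwrite("pics/s7.png",a[:,:,::-1])
E
```

```text
13.2 [ 0.50342308 -0.08442798  0.07952697] [-1.29949429 -1.7774681  10.61934312]
```

View pics/s7.png

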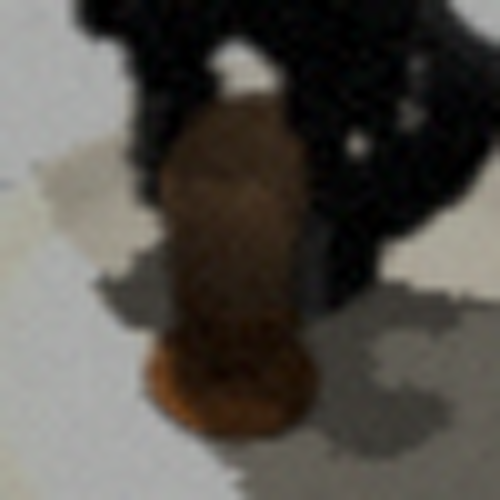

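The egg rests on the rim with a light 10 N load and stands upright. I'll ease off a little and let go.

Call:
{"name": "apply_moves", "arguments": {
  "rows": [
    [[0,0,-0.002],[0,0,0]],
    [[0,0,-0.003],[0,0,0]],
    [[0,0,-0.003],[0,0,0]]
  ]
}}

```text
clock: 13.68
tcp_pos: [0.5033, -0.0842, 0.0799]
orientation: [2.411, 2.013, 0.001]
contact_force: [0.5, -2.1, 5.7]
grip_width: 0.0461
gripper_force: 26.2
```

Call:
{"name": "apply_moves", "arguments": {
  "rows": [
    [[0,0,0],[0,0,0]],
    [[0,0,0],[0,0,0]],
    [[0,0,0],[0,0,0]],
    [[0,0,0],[0,0,0]],
    [[0,0,0],[0,0,0]],
    [[0,0,0],[0,0,0]],
    [[0,0,0],[0,0,0]],
    [[0,0,0],[0,0,0]]
  ],
  "jaw": 1
}}

```text
clock: 14.68
tcp_pos: [0.5029, -0.084, 0.0796]
orientation: [2.411, 2.014, -0.0]
contact_force: [-0.0, 0.5, -0.1]
grip_width: 0.0855
gripper_force: 0.0
```

Call:
{"name": "apply_moves", "arguments": {
  "rows": [
    [[0,0,-0.05],[0,0,0]],
    [[0,0,-0.12],[0,0,0]],
    [[0,0,-0.22],[0,0,0]],
    [[0,0,-0.35],[0,0,0]],
    [[0,0,-0.5],[0,0,0]],
    [[0,0,-0.65],[0,0,0]],
    [[0,0,-0.65],[0,0,0]],
    [[0,0,-0.65],[0,0,0]]
  ]
}}

```text
clock: 15.68
tcp_pos: [0.5026, -0.0841, 0.2424]
orientation: [2.411, 2.014, 0.0]
contact_force: [0.2, -0.1, -0.2]
grip_width: 0.0852
gripper_force: 0.0
```

```bash
python3 - <<'E'
from h import *
s=telemetry.get_obs(); t=shot("scene"); u=shot("wrist"); print(s["clock"],s["tcp_pos"],s["contact_force"],s["grip_width"])
a=cv2.resize(t["frame"][145:205,265:345],(800,600),interpolation=2)[:,150:600]
b=u["frame"][:,90:420]
b=np.vstack([b,np.zeros((216,330,3),np.uint8)])
cv2.imwrite("pics/s8.png",np.hstack([a,b])[:,:,::-1])
E
```

```text
15.675 [ 0.50259678 -0.0840581   0.24240672] [ 0.22446554 -0.12820761 -0.1878367 ] 0.08524095838258589
```

View pics/s8.png

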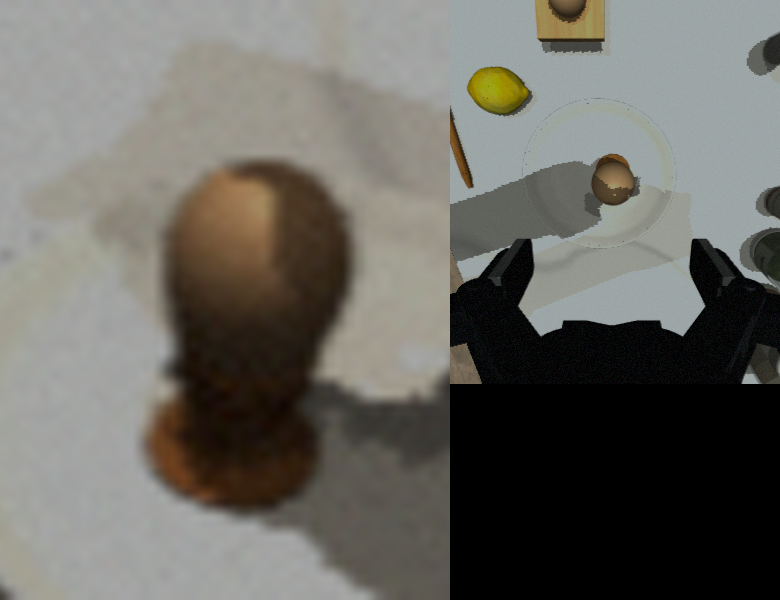

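The egg stands upright in the cup: its axis follows the image's vertical lean from foot (232,455) through rim (243,385) to egg centre (258,255). The wrist view shows it seated at (613,182), with the gripper clear above.

```bash
python3 -c "
from h import *
print(job.hand_in())"
```

```text
the job is handed in; nothing more can be done
None
```

The large egg is standing upright in the egg cup on the plate and the gripper is clear of it. The small eggs are still in the rack, and I handed the job in at about 16 s of the 38 s allowed.

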